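# Clamp a wooden former on the sloping stand with the ratchet lever

## Task

Lay the half-round wooden former on the sloping stand, lengthwise down the slope with its lower end against the ledge, and let go of it. Then pump the ratchet lever to and fro in full strokes until the pad grips the former firmly: stop after the first stroke that ends about 10 N harder at the knob than the free strokes did, because overtightening bruises the wood. Never push the pad by hand, leave the turned dolly where it stands, and take your hand away at the end.

Things in the scene. Friction and masses are not known exactly. Their poses are not given: they have to be found in the camera images.
- stand: Sloping stand with a grey top, fixed; deck 360 x 170 mm. Origin: on the bench below the deck's middle line; x level, downhill; y across; z up. Deck surface: 58 mm above the origin, falling 0.28 rad along +x, from 200 mm uphill to 160 mm downhill of there along the slope. Ratchet housing 125 x 66 mm, 56 mm high, on the uphill half.
- cleat: Ledge: fixed wooden strip across the deck's low end, 130 mm wide, 18 mm thick, standing 15 to 22 mm above the deck; its place along the slope varies. Origin: middle of its uphill face, within 3 mm of deck level; x level, downhill, as the stand's; the face is square to the deck (leans 0.28 rad).
- former: Loose half-round former of pale wood, 110 mm long, 46 mm wide, 53 mm high: flat underside, flat upright sides up to 30 mm, a half cylinder above; square ends, both alike. 0.15 to 0.28 kg. Origin: centre of the underside; x along its length, z up. (A turned wooden dolly nearby is not it.)
- pad: Steel clamp pad 40 mm wide, 26 mm high, 8 mm thick on a spring plunger (1.5 N/mm, 34 mm long) at the end of the toothed rack; moves down the slope on the deck's middle line. Origin: on the deck under its pressing face; x down the slope, z square to the deck. At first 20 to 66 mm from a former lying at the ledge. At least 10 N, lever back, is a firm grip; over 48 N bruises.
- knob (a point): Centre of the black ball knob, 36 mm across, atop the pump lever. It swings in the stand's x-z plane on a 150 mm radius, 92 mm in x from stop to stop. A free stroke takes 0 to 5 N here. Each newton on the pad adds 0.3 N, friction 2 N more; held near the downhill end, a stroke that grips firmly is 9 to 15 N harder than free ones, 7 N is too loose. The stops are hard.
- pump (a joint): Pump lever: 0 at the uphill stop, 0.62 rad at the downhill stop, upright at 0.31; no return spring. A full stroke, back to below 0.08 and forward to above 0.57, moves the pad one 14 mm tooth (the first may differ); a shorter one may move nothing. It pushes 3 to 8 mm past the tooth; under load the rack settles those back onto its holding pawl. 3 to 7 strokes are needed.
- dolly: Turned wooden dolly, a bystander: round, 60 mm across, 85 mm high, upright and loose. Origin: centre of its underside. It or the former may stand at either of two places left of the stand.
Not all that is in view belongs to the job. What is shaped like the former but green or red is not meant.

How it is judged:
On the way:
1. the former lies on the slope, lengthwise, its end within 6 mm of the ledge, let go and not yet clamped (x of former in the frame of cleat between -0.0595 and -0.045 m and z of former in the frame of stand between 0.03 and 0.055 m and angle between the x axis of former and the x axis of pad, either way round below 0.12 rad and angle between the z axis of former and the z axis of pad, either way round below 0.08 rad and contact force between the fingers and former below 0.1 N and contact force between pad and former below 1 N and linear speed of former below 0.02 m/s), for 0.2 s.
At the end, for the whole second after the job is handed in: the former lies on the deck lengthwise (within 0.1 rad) with its end against the ledge (within 4 mm) and is held at rest by the pad with 10 to 48 N, the ledge bearing the push; the dolly within 30 mm of its place (contact force between pad and former between 10 and 48 N and contact force between cleat and former above 6 N and x of former in the frame of cleat between -0.0575 and -0.045 m and angle between the x axis of former and the x axis of pad, either way round below 0.1 rad and angle between the z axis of former and the z axis of pad, either way round below 0.08 rad and linear speed of former below 0.01 m/s and distance of dolly from where it was at the start of the episode below 0.03 m); the robot touches nothing.
It fails at once if the former is squeezed by the pad with more than 48 N (contact force between pad and former above 48 N).
It fails at once if the robot pushes the pad directly (contact force between the arm and pad above 5 N).
It fails at once if the fingers push the pad directly (contact force between the fingers and pad above 5 N).
It fails at once if the dolly is shifted by more than 30 mm (distance of dolly from where it was at the start of the episode above 0.03 m).
It also fails if it takes over 64 s, if anything falls off the work surface, if the arm or the gripper's body presses on something with over 40 N, if the wrist force passes 120 N, or if a joint passes its speed limit or range.

## Robot

A 6-joint arm with a two-finger parallel gripper is mounted at the origin on the work surface. World frame = base frame: x ahead of the robot, y to its left, z up, the work surface at z = 0. Lengths are in m, angles in rad, forces in N, time in s.
With the tool pointing down it reaches from about 0.35 to 0.775 m from the base axis. Payload 7.3 kg.
Tool frame: the origin (TCP) lies at the very end of the fingers, on their centre line; the grasp point (between the pads) lies 19 mm behind it (robot.pinch_z is the distance from the TCP to the grasp point, in m); z points along the fingers, y is the line along which they close (so a half turn about z gives the same grasp; the last joint's range is limited). The gripper opens to 92 mm and grips with 3 to 60 N. Pads are 19 mm wide; open, the fingers measure 130 mm over their backs; the gripper's body (75 mm by 190 mm) begins 47 mm behind the grasp point.
Start: joints at [-1.261, 0.342, 1.524, -0, 1.275, -0.146], TCP at [0.231, -0.471, 0.197] pointing down, gripper open.
Joint ranges: [-2.53, 2.53], [-0.77, 2.02], [0.04, 2.7], [-1, 4.14], [0.28, 2.66], [-3.11, 3.11]. Speed limits (rad/s): [2.57, 2.57, 3.14, 3.14, 3.14, 3.14].

## Interface

Orientations are given as [roll, pitch, yaw] about the fixed x, y, z axes, in that order (R = Rz(yaw) Ry(pitch) Rx(roll)).
In Python, from cell import robot gives the robot as it stands.
- The arm moves only by the tool move_arm, never from a script. Its argument "motion" is a list of rows, each a list of 6 numbers: the shift along the tool's x, y, z in units of 0.1 m (1.0 is 0.1 m), then the turn, a rotation vector about the tool's x, y, z in units of pi rad (1.0 is pi rad). In form: [[dx, dy, dz, rx, ry, rz], ...]. A call has 1 to 12 rows; each row is the pose to reach, as a shift and turn from the pose commanded when the call began, along the tool's axes at that moment, turning the shorter way round; what a row does not reach only later rows make up. A row lasts 1/8 s, in which the tool goes at most 62.5 mm and 10.7 degrees, less where a joint would pass 70% of its speed; a pose out of reach is approached as far as the arm can. A call with a number of a shift or a turn outside -1 to 1 is refused whole. A call with a gripper value outside its range is refused whole. "fingers" is the opening, from -1 (shut) to 1 (fully open), set as the call begins (left out, the last holds). The fingers move at their own pace and stop on an object; "newtons" is the grip in N (left out, the last holds). Time passes only in rows, so rows that repeat a pose let the fingers close. It gives the time, the measured TCP pose, the force, the opening and the grip force at its end, in the units of the state.
- robot.observe(): the state, without advancing time (a new reading comes with each control period).
- robot.read_camera(name): name is "scene" or "top" or "wrist"; returns a dict with "image" (384x512x3 uint8, red, green, blue), "range_z" (384x512 float32, m along the optical axis (not along the pixel's ray), 0 where there is no reading), "vfov" (degrees; the focal length in pixels is half the picture's height over the tangent of half this angle, whatever the lens; pixels are square), "cx", "cy" (the principal point, pixels), "k1" (the pictures are not rectified: a ray, as slopes to the right and down, at radius r is drawn at 1 + k1 r^2 times it, then the intrinsics apply), "extrinsics" (4x4, takes a point from camera to world coordinates); the wrist camera has in their place "hand_eye" (4x4, takes a point from camera to tool coordinates, whose origin is the TCP and whose axes are the flange's). Camera axes: x right, y up, looking along -z (the intrinsics and any distortion apply to the point x, -y, -z); pixel columns grow to the right and rows downward; lengths in m; the calibration is good to about 2 mm. A picture is of the moment at which its call begins: read the wrist's pose just before it.
- robot.hand_in(): hands the job in; it is judged then, once.
The state is a dict: "time": time; "qpos": joint angles; "qvel": joint speeds; "joint_efforts": joint torques, N m; "tool_pos": TCP position; "tool_rot": TCP orientation; "contact_force": force on the tool from outside, world axes, zero at the start; "torque": the same for the moment, N m; "opening": finger opening in m; "grip_force": force on a finger pad.
Only numpy, scipy, OpenCV 4.12 (cv2) and the standard library are available. Lean on these libraries where they do the work, as an engineer would, in place of code of your own. Each camera call takes 0.05 s, during which the arm holds its last target. There are 200 camera calls.

## Working session

There is one attempt and no reset: what is moved stays moved. The work goes in short steps, Python scripts to look and compute and a tool call to move; the robot and the scene stay as the last step left them, time stands still between calls to the robot, and variables do not carry over. Pictures are saved under pics/ and viewed, at most 10 in all, crops included, and the job is handed in when it is done.

Besides the shell and the picture viewer there is one more tool, called after "Request:" as name(argument=value, ...), one argument or row to a line, values as JSON. move_arm: Moves the arm, as the interface text tells. Shifts and turns lie within -1 to 1; 1 stands for 0.1 m of shift or pi rad of turn. Its arguments: {"type":"object","properties":{"motion":{"type":"array"},"fingers":{"type":"number"},"newtons":{"type":"number"}},"required":["motion"]}

```bash
mkdir -p pics; ls; cat > h.py <<'E'
import numpy as np, cv2
from cell import robot
from scipy.spatial.transform import Rotation as R
def cam(n):
    s=robot.observe(); d=robot.read_camera(n)
    if 'extrinsics' in d: T=np.array(d['extrinsics'])
    else:
        W=np.eye(4); W[:3,:3]=R.from_euler('xyz',s['tool_rot']).as_matrix(); W[:3,3]=s['tool_pos']; T=W@np.array(d['hand_eye'])
    d['T']=T; h=d['image'].shape[0]; d['f']=h/2/np.tan(np.radians(d['vfov'])/2)
    return d
def slopes(d,px):
    K=np.array([[d['f'],0,d['cx']],[0,d['f'],d['cy']],[0,0,1]])
    p=cv2.undistortPoints(np.array(px,float).reshape(-1,1,2),K,np.array([d['k1'],0,0,0.]))
    return p.reshape(-1,2)
def rays(d,px):
    s=slopes(d,px); v=np.c_[s[:,0],-s[:,1],-np.ones(len(s))]
    return d['T'][:3,3],v@d['T'][:3,:3].T
def plane(d,px,z):
    o,v=rays(d,px); return o+v*((z-o[2])/v[:,2])[:,None]
def cloud(d):
    h,w=d['range_z'].shape; u,v=np.meshgrid(np.arange(w),np.arange(h))
    o,r=rays(d,np.c_[u.ravel(),v.ravel()]); P=o+r*d['range_z'].ravel()[:,None]
    P[d['range_z'].ravel()==0]=np.nan
    return P.reshape(h,w,3)
def save(d,n): cv2.imwrite(n,cv2.cvtColor(d['image'],cv2.COLOR_RGB2BGR))
E
python3 - <<'E'
from h import *
for n in('scene','top'):
    d=cam(n); save(d,f'pics/{n}0.png'); np.save(n+'0',cloud(d)); print(n,d['vfov'],d['k1'],d['T'].round(3).tolist())
s=robot.observe(); print(s)
E
```

```text
pics
scene 45.1196433968007 -0.07749538946925137 [[0.544, -0.702, 0.46, 1.064], [0.839, 0.446, -0.312, -0.328], [0.014, 0.556, 0.831, 1.135], [0.0, 0.0, 0.0, 1.0]]
top 46.50102366539558 0.014995902512737184 [[-0.001, 0.991, -0.133, 0.368], [-1.0, -0.001, -0.002, 0.041], [-0.002, 0.133, 0.991, 1.125], [0.0, 0.0, 0.0, 1.0]]
{'time': 0.1, 'qpos': array([-1.26100904e+00,  3.42657738e-01,  1.52490221e+00,  5.90406591e-06,
        1.27540133e+00, -1.45970811e-01]), 'qvel': array([ 0.00068007, -0.00129005, -0.00366357, -0.00078735, -0.00070378,
        0.00080181]), 'joint_efforts': array([ 1.96685636e-03, -4.32002735e+01, -2.44694835e+01,  7.18951668e-02,
        5.25789033e-02, -4.94292897e-05]), 'tool_pos': array([ 0.23098884, -0.47101392,  0.19591878]), 'tool_rot': array([-3.14023941e+00, -2.04656096e-04,  4.55756238e-01]), 'contact_force': array([ 0.34165161,  0.27445541, -0.37413879]), 'torque': array([ 0.02204561,  0.04189893, -0.04858118]), 'grip_force': 0.0, 'opening': 0.0917000813584105}
```

View pics/top0.png

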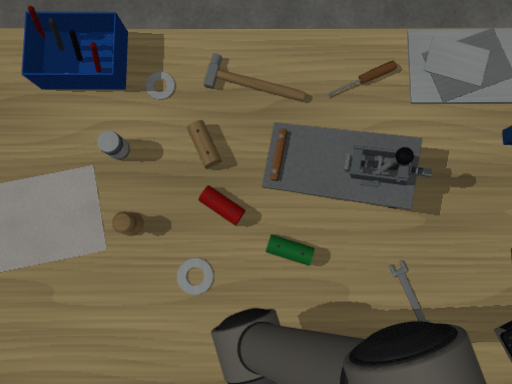

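View pics/scene0.png

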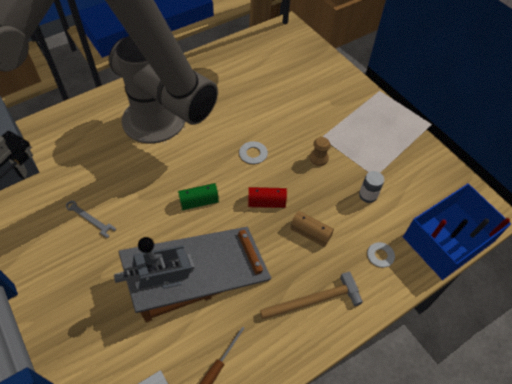

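The top view shows the former at about (204,144) and the dolly at (127,223). The ledge is at (279,154), the pad at about (349,162) and the knob at (404,156). Downhill is image left, roughly +y.

```bash
python3 - <<'E'
from h import *
im=cv2.imread('pics/top0.png'); P=np.load('top0.npy'); hsv=cv2.cvtColor(im,cv2.COLOR_BGR2HSV)
# deck: grey pixels in polygon
m=np.zeros(im.shape[:2],np.uint8); cv2.fillPoly(m,[np.array([[258,118],[428,130],[420,214],[258,195]])],1)
g=(m>0)&(hsv[...,1]<60)
Q=P[g]; Q=Q[~np.isnan(Q).any(1)]; Q=Q[Q[:,2]>0.005]
print('grey z pct',np.percentile(Q[:,2],[1,10,50,90,99]))
# deck plane ransac
rng=np.random.default_rng(0);best=None
for i in range(500):
    a=Q[rng.choice(len(Q),3,False)]; n=np.cross(a[1]-a[0],a[2]-a[0]); n/=np.linalg.norm(n)+1e-12; n*=np.sign(n[2])
    k=abs((Q-a[0])@n)<.002
    if best is None or k.sum()>best.sum(): best=k
D=Q[best]; c=D.mean(0); n=np.linalg.svd(D-c,full_matrices=False)[2][2]; n*=np.sign(n[2])
print('deck n',n,'tilt',np.arccos(n[2]),'downhill yaw',np.arctan2(n[1],n[0]),'c',c,len(D))
# 3D outline
r=cv2.minAreaRect(D[:,:2].astype(np.float32)*1000); print('deck rect mm',r, cv2.boxPoints(r))
yaw=np.arctan2(n[1],n[0]); 
def show(name,roi):
    x0,y0,x1,y1=roi; q=P[y0:y1,x0:x1]; print(name); print((q[...,2]*1000).round(0)[::3,::3])
# former
for name,(x0,y0,x1,y1) in dict(former=(180,112,228,176),dolly=(105,200,152,246)).items():
    q=P[y0:y1,x0:x1].reshape(-1,3); q=q[q[:,2]>.012]
    r=cv2.minAreaRect(q[:,:2].astype(np.float32)*1000); print(name,r,'zmax',np.percentile(q[:,2],98),len(q))
# cleat: wood saturation over deck
q=P[124:190,262:296]; hs=hsv[124:190,262:296]; k=(hs[...,1]>90); q=q[k]; h=(q-c)@n; q=q[(h>.008)&(h<.04)]; h=(q-c)@n
print('cleat h',np.percentile(h,[5,50,95]),len(q),cv2.minAreaRect(q[:,:2].astype(np.float32)*1000))
# above deck things
q=P[120:215,300:440].reshape(-1,3); h=(q-c)@n
ex=np.array([np.cos(yaw),np.sin(yaw),0]); ey=np.array([-ex[1],ex[0],0])
print('frame',ex)
u,v=np.meshgrid(np.arange(300,440),np.arange(120,215)); 
dark=(hsv[120:215,300:440,2]<45).ravel()&(q[:,2]>.1)
print('knob',np.median(q[dark],0),q[dark].max(0),q[dark].min(0),dark.sum())
kk=(h>.01)&(h<.035); 
E
```

```text
grey z pct [0.01417643 0.02974099 0.06959238 0.13133102 0.25253846]
deck n [0.05238842 0.27377966 0.96036459] tilt 0.2824890737210437 downhill yaw 1.3817293224246259 c [ 0.56932699 -0.14521133  0.06215132] 5222
deck rect mm ((571.162841796875, -151.176513671875), (344.3496398925781, 168.9571075439453), 78.94205474853516) [[ 455.22934   -303.95154  ]
 [ 621.0495    -336.3578   ]
 [ 687.0963       1.5985107]
 [ 521.2762      34.00476  ]]
former ((627.9317016601562, 179.6014404296875), (112.50056457519531, 47.89910125732422), 25.061878204345703) zmax 0.05547318006993879 865
dolly ((428.9337158203125, 358.63702392578125), (54.590858459472656, 53.9298210144043), 13.760074615478516) zmax 0.08581815161626517 575
cleat h [0.01162823 0.01796371 0.02149705] 366 ((598.8671264648438, -7.699375152587891), (20.101993560791016, 128.39068603515625), 79.12162017822266)
frame [0.18794261 0.98218001 0.        ]
knob [ 0.54941318 -0.24674308  0.13484591] [ 0.59010801 -0.17144363  0.26224604] [ 0.51149058 -0.32254813  0.10008402] 742
```

```bash
python3 - <<'E'
import cv2
a=cv2.imread('pics/top0.png')[110:225,185:440]; b=cv2.imread('pics/scene0.png')[205:330,100:345]
a=cv2.resize(a,(640,288),interpolation=3);b=cv2.resize(b,(600,306),interpolation=3)
import numpy as np
o=np.zeros((594,640,3),np.uint8);o[:288]=a;o[288:,:600]=b;cv2.imwrite('pics/c1.png',o)
E
```

```text
(no output)
```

View pics/c1.png

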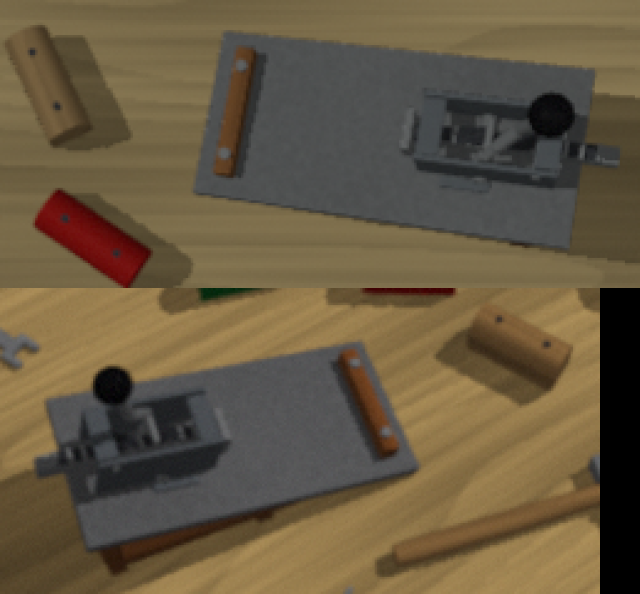

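```bash
cat >> h.py <<'E'
YAW=1.379; ex=np.array([np.cos(YAW),np.sin(YAW),0]); ey=np.array([-ex[1],ex[0],0]); ez=np.array([0,0,1.])
O=np.array([.5748,-.1323,.058]); t=np.cos(.28)*ex-np.sin(.28)*ez; n=np.sin(.28)*ex+np.cos(.28)*ez
def sd(P): q=P-O; return np.stack([q@t,q@ey,q@n],-1)
def st(P): q=P-O+.058*ez; return np.stack([q@ex,q@ey,q@ez],-1)
E
python3 - <<'E'
from h import *
np.set_printoptions(precision=4,suppress=True)
for nm in('top','scene'):
    P=np.load(nm+'0.npy'); S=sd(P); hsv=cv2.cvtColor(cv2.imread(f'pics/{nm}0.png'),cv2.COLOR_BGR2HSV)
    f=np.isfinite(S).all(-1)&(abs(S[...,1])<.1)&(S[...,0]>-.25)&(S[...,0]<.17)
    d=f&(abs(S[...,2])<.006); print(nm,'deck s',np.percentile(S[d][:,0],[.2,99.8]),'y',np.percentile(S[d][:,1],[.3,99.7]),'h',np.median(S[d][:,2]))
    k=f&(S[...,0]>.07)&(S[...,2]>.012)&(S[...,2]<.03)
    for a,b in((-.06,-.02),(-.02,.02),(.02,.06)):
        q=S[k&(S[...,1]>a)&(S[...,1]<b)]; print('cleat',np.percentile(q[:,0],[1,5,50,95,99]),'h',np.percentile(q[:,2],[50,95]))
    print(' y',np.percentile(S[k][:,1],[1,99]))
    k=f&(S[...,2]>.012)&(abs(S[...,1])<.018)&(S[...,2]<.03)&(S[...,0]<.07)
    q=S[k]; print('pad front', np.sort(q[:,0])[-12:])
    k=f&(S[...,2]>.045)&(S[...,2]<.065); q=S[k]; print('housing',np.percentile(q,[2,98],0))
    W=st(P); k=np.isfinite(W).all(-1)&(abs(W[...,1])<.06)&(W[...,0]>-.25)&(W[...,0]<.05)&(W[...,2]>.2)
    q=P[k]; A=np.c_[2*q,np.ones(len(q))]; x=np.linalg.lstsq(A,(q**2).sum(1),rcond=None)[0]
    print('knob sphere',x[:3],'r',np.sqrt(x[3]+x[:3]@x[:3]),'stand',st(x[:3]),len(q),'zmax',q[:,2].max(),'med',np.median(q,0))
E
```

```text
top deck s [-0.1987  0.1588] y [-0.085   0.0841] h -0.00015801079673476826
cleat [0.1186 0.1194 0.1273 0.1363 0.1367] h [0.0183 0.0227]
cleat [0.1189 0.1195 0.1273 0.1364 0.1373] h [0.0179 0.0213]
cleat [0.1188 0.1194 0.1274 0.1357 0.1374] h [0.0186 0.0225]
 y [-0.0641  0.0631]
pad front [-0.0472 -0.0471 -0.0471 -0.0469 -0.0462 -0.0458 -0.0446 -0.0442 -0.0439
 -0.0435 -0.0417 -0.04  ]
housing [[-0.1775 -0.0326  0.0458]
 [-0.0569  0.0325  0.0608]]
knob sphere [ 0.5536 -0.253   0.2322] r 0.024777875020436442 stand [-0.1225 -0.0022  0.2322] 270 zmax 0.26224603940908453 med [ 0.5496 -0.247   0.2524]
scene deck s [-0.2011  0.1581] y [-0.0852  0.0847] h 0.0007715081826615202
cleat [0.1169 0.1178 0.1247 0.1356 0.1364] h [0.0192 0.0235]
cleat [0.117  0.1176 0.1253 0.1352 0.1369] h [0.0188 0.0219]
cleat [0.1171 0.1181 0.1247 0.1353 0.1384] h [0.019  0.0232]
 y [-0.0647  0.0638]
pad front [-0.0748 -0.0741 -0.0741 -0.073  -0.0729 -0.0728 -0.072  -0.0708 -0.0471
 -0.0463 -0.0462 -0.0386]
housing [[-0.1801 -0.0338  0.0457]
 [-0.0567  0.0311  0.0622]]
knob sphere [ 0.5481 -0.2506  0.2331] r 0.025346764261477153 stand [-0.1212  0.0036  0.2331] 236 zmax 0.2622077867278422 med [ 0.5579 -0.2521  0.2529]
```

Request:
move_arm(
  motion=[
    [0.46,-0.29,-0.3,0,0,0],
    [0.92,-0.58,-0.5,0,0,0],
    [0.92,-0.58,-0.5,0,0,0],
  ],
  fingers=1,
  newtons=30,
)

```text
time: 0.48
tool_pos: [0.29, -0.3768, 0.2482]
tool_rot: [3.139, -0.001, 0.46]
contact_force: [-0.6, 0.2, -0.2]
opening: 0.092
grip_force: 0.0
```

Request:
move_arm(
  motion=[
    [0.46,-0.29,0,0,0,0],
    [0.92,-0.58,0,0,0,0],
    [0.92,-0.58,0,0,0,0],
  ],
)

```text
time: 0.85
tool_pos: [0.3461, -0.2841, 0.2461]
tool_rot: [-3.14, -0.0, 0.46]
contact_force: [-0.3, -1.1, 1.0]
opening: 0.0919
grip_force: 0.0
```

Request:
move_arm(
  motion=[
    [0.46,-0.29,0,0,0,0],
    [0.92,-0.58,0,0,0,0],
    [0.92,-0.58,0,0,0,0],
  ],
)

```text
time: 1.23
tool_pos: [0.4031, -0.1924, 0.246]
tool_rot: [-3.141, 0.0, 0.46]
contact_force: [-0.2, -0.5, 0.4]
opening: 0.0922
grip_force: 0.0
```

Request:
move_arm(
  motion=[
    [0.46,-0.29,0,0,0,0],
    [0.92,-0.58,0,0,0,0],
    [0.92,-0.58,0,0,0,0],
  ],
)

```text
time: 1.6
tool_pos: [0.4603, -0.1005, 0.2459]
tool_rot: [-3.141, 0.001, 0.459]
contact_force: [0.2, -1.4, 0.1]
opening: 0.092
grip_force: 0.0
```

Request:
move_arm(
  motion=[
    [0.46,-0.29,0,0,0,0],
    [0.92,-0.58,0,0,0,0],
    [0.92,-0.58,0,0,0,0],
  ],
)

```text
time: 1.98
tool_pos: [0.5175, -0.0085, 0.2456]
tool_rot: [-3.141, 0.001, 0.458]
contact_force: [-0.2, -1.4, 0.5]
opening: 0.0919
grip_force: 0.0
```

Request:
move_arm(
  motion=[
    [0.46,-0.3,0,0,0,0],
    [0.91,-0.6,0,0,0,0],
    [0.91,-0.6,0,0,0,0],
  ],
)

```text
time: 2.35
tool_pos: [0.5728, 0.085, 0.2453]
tool_rot: [-3.142, 0.001, 0.457]
contact_force: [-0.2, -0.1, -0.4]
opening: 0.0916
grip_force: 0.0
```

Request:
move_arm(
  motion=[
    [0.46,-0.3,0.2,0,0,0],
    [0.91,-0.6,0.3,0,0,0],
    [0.91,-0.6,0.3,0,0,0],
    [0.91,-0.6,0.3,0,0,0],
  ],
)

```text
time: 2.85
tool_pos: [0.6272, 0.1764, 0.2162]
tool_rot: [3.141, 0.001, 0.454]
contact_force: [0.6, 0.5, 0.0]
opening: 0.0918
grip_force: 0.0
```

```bash
python3 - <<'E'
from h import *
d=cam('wrist'); save(d,'pics/w1.png'); P=cloud(d); s=robot.observe(); print(s['tool_pos'],s['tool_rot'])
k=np.isfinite(P).all(-1)&(P[...,2]>.012)&(P[...,2]<.07)&(np.linalg.norm(P[...,:2]-[.628,.18],axis=-1)<.075)
hsv=cv2.cvtColor(d['image'],cv2.COLOR_RGB2HSV); k&=~((hsv[...,0]<8)|(hsv[...,0]>30))
q=P[k]; print(len(q),cv2.minAreaRect(q[:,:2].astype(np.float32)*1000),np.percentile(q[:,2],[50,98]))
E
```

```text
[0.62720924 0.17649971 0.21683404] [3.14066068e+00 3.95794072e-04 4.53402120e-01]
2673 ((629.4462890625, 180.51943969726562), (109.26475524902344, 45.38254928588867), 24.764760971069336) [0.05011941 0.05399439]
```

View pics/w1.png

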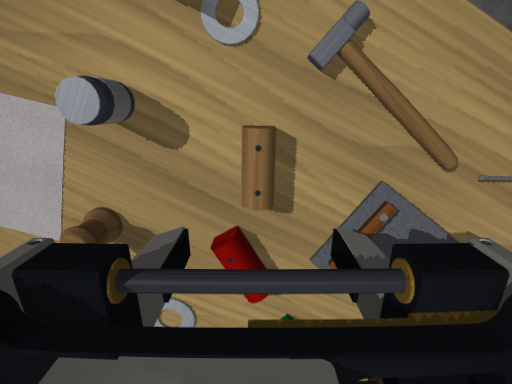

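The wrist view shows the former at (258,168), lined up with the fingers, with the red decoy clear of them at (240,262). I'm going down on it.

Request:
move_arm(
  motion=[
    [0.03,-0.02,0.5,0,0,0.006],
    [0.03,-0.02,1,0,0,0.006],
    [0.03,-0.02,1,0,0,0.006],
  ],
)

```text
time: 3.28
tool_pos: [0.6263, 0.18, 0.1136]
tool_rot: [-3.14, 0.008, 0.435]
contact_force: [0.3, 0.1, 0.8]
opening: 0.0916
grip_force: 0.0
```

Request:
move_arm(
  motion=[
    [0,0,0.4,0,0,0],
    [0,0,0.8,0,0,0],
    [0,0,1,0,0,0],
    [0,0,1,0,0,0],
  ],
)

```text
time: 3.78
tool_pos: [0.6296, 0.1814, 0.0179]
tool_rot: [3.141, -0.001, 0.436]
contact_force: [-0.5, -0.4, 0.6]
opening: 0.0917
grip_force: 0.0
```

Request:
move_arm(
  motion=[
    [0,0,0.06,0,0,0],
    [0,0,0.11,0,0,0],
    [0,0,0.11,0,0,0],
  ],
)

```text
time: 4.15
tool_pos: [0.629, 0.1824, 0.0058]
tool_rot: [3.141, -0.0, 0.437]
contact_force: [0.2, 0.5, -0.8]
opening: 0.0924
grip_force: 0.0
```

Request:
move_arm(
  motion=[
    [0,0,0,0,0,0],
    [0,0,0,0,0,0],
    [0,0,0,0,0,0],
    [0,0,0,0,0,0],
    [0,0,0,0,0,0],
    [0,0,0,0,0,0],
  ],
  fingers=-1,
  newtons=25,
)

```text
time: 4.9
tool_pos: [0.6291, 0.1822, 0.0054]
tool_rot: [3.141, -0.0, 0.437]
contact_force: [0.5, -1.3, 0.1]
opening: 0.0429
grip_force: 24.2
```

Request:
move_arm(
  motion=[
    [0,0,-0.3,0,0,0],
    [0,0,-0.7,0,0,0],
    [0,0,-1,0,0,0],
    [0,0,-1,0,0,0],
  ],
)

```text
time: 5.4
tool_pos: [0.6303, 0.1828, 0.1077]
tool_rot: [3.14, -0.005, 0.437]
contact_force: [0.6, 0.8, -2.7]
opening: 0.0431
grip_force: 23.9
```

```bash
cat >> h.py <<'E'
def rel(pos,Rt,p0=None,R0=None):
    s=robot.observe(); p0=s['tool_pos'] if p0 is None else p0; R0=R.from_euler('xyz',s['tool_rot']) if R0 is None else R0
    return R0.inv().apply(pos-p0)/.1, (R0.inv()*Rt).as_rotvec()/np.pi
RD=R.from_matrix(np.c_[t,np.cross(-n,t),-n])
E
python3 - <<'E'
from h import *
np.set_printoptions(precision=4,suppress=True)
s=robot.observe();print(s['tool_pos'],s['opening'],s['contact_force'])
T=O+.0632*t+.0065*n; print(T, RD.as_euler('xyz')); print(rel(T+.08*n,RD)); print(rel(T,RD,T+.08*n,RD))
E
```

```text
[0.6303 0.1828 0.1077] 0.04308273702941024 [ 0.57    0.7846 -2.7187]
[ 0.5867 -0.0709  0.0468] [3.1416 0.28   1.379 ]
(array([-1.3375,  1.9356, -0.1636]), array([-0.0409, -0.0836, -0.298 ]))
(array([0. , 0. , 0.8]), array([0., 0., 0.]))
```

Request:
move_arm(
  motion=[
    [-0.2,0.3,-0.2,0,0,0],
    [-0.45,0.65,-0.3,0,0,0],
    [-0.67,0.97,-0.3,0,0,0],
    [-0.67,0.97,-0.3,0,0,0],
  ],
)

```text
time: 5.9
tool_pos: [0.6079, 0.0636, 0.1334]
tool_rot: [-3.141, 0.004, 0.433]
contact_force: [-0.7, 0.4, -2.2]
opening: 0.0428
grip_force: 23.9
```

Request:
move_arm(
  motion=[
    [-0.2,0.3,0,0,0,0],
    [-0.45,0.65,0,0,0,0],
    [-0.67,0.97,0.1,0,0,0],
    [-0.67,0.97,0.1,0,0,0],
  ],
)

```text
time: 6.4
tool_pos: [0.5881, -0.0514, 0.123]
tool_rot: [-3.139, 0.004, 0.434]
contact_force: [-0.2, 1.1, -2.8]
opening: 0.0433
grip_force: 24.0
```

Request:
move_arm(
  motion=[
    [0,0,0,-0.006,-0.012,-0.043],
    [0,0,0,-0.012,-0.024,-0.085],
    [0,0,0,-0.018,-0.036,-0.128],
    [0,0,0,-0.023,-0.048,-0.17],
    [0,0,0,-0.029,-0.06,-0.213],
    [0,0,0,-0.035,-0.072,-0.255],
    [0,0,0,-0.041,-0.084,-0.298],
    [0,0,0,-0.041,-0.084,-0.298],
    [0,0,0,-0.041,-0.084,-0.298],
  ],
)

```text
time: 7.52
tool_pos: [0.5896, -0.0491, 0.125]
tool_rot: [-3.137, 0.282, 1.379]
contact_force: [0.3, 0.1, -2.0]
opening: 0.043
grip_force: 24.0
```

```bash
python3 - <<'E'
from h import *
np.set_printoptions(precision=4,suppress=True)
s=robot.observe();print(s['tool_pos'],s['tool_rot'],s['contact_force'],s['opening'],sd(s['tool_pos']))
T=O+.0632*t+.0065*n; print(rel(T,RD))
d=cam('top'); P=cloud(d); save(d,'pics/t2.png'); S=sd(P); d2=cam('scene'); save(d2,'pics/s2.png')
a=d['image'][90:220,200:440];b=d2['image'][170:330,90:340]
o=np.zeros((600,620,3),np.uint8);o[:270,:500]=cv2.resize(a,(500,270));o[272:592,:500]=cv2.resize(b,(500,320));cv2.imwrite('pics/c2.png',o[...,::-1])
E
```

```text
[ 0.5896 -0.0491  0.125 ] [-3.1365  0.282   1.3787] [ 0.334   0.1101 -1.9611] 0.04304775930508499 [0.0627 0.0013 0.0878]
(array([0.0069, 0.017 , 0.8124]), array([-0.0016,  0.0006, -0.0001]))
```

View pics/c2.png

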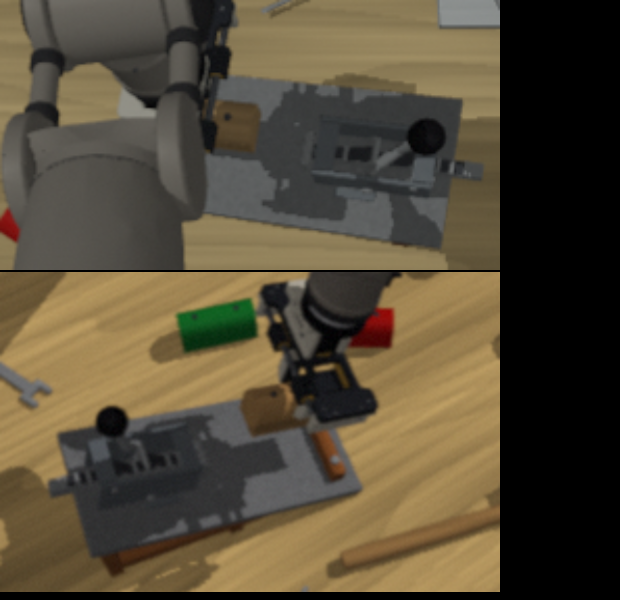

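The former is held over the deck at (235,125) in the upper crop, lengthwise and short of the ledge. I'm lowering it slightly uphill of the ledge, then sliding it down against it.

Request:
move_arm(
  motion=[
    [-0.01,0.015,0.25,-0.001,0,0],
    [-0.015,0.015,0.5,-0.001,0,0],
    [-0.015,0.015,0.7,-0.001,0,0],
    [-0.015,0.015,0.77,-0.001,0,0],
    [-0.015,0.015,0.77,-0.001,0,0],
  ],
)

```text
time: 8.25
tool_pos: [0.5864, -0.073, 0.052]
tool_rot: [-3.14, 0.283, 1.379]
contact_force: [0.4, -0.1, -2.6]
opening: 0.043
grip_force: 24.0
```

Request:
move_arm(
  motion=[
    [0,0,0.02,0,0,0],
    [0,0,0.04,0,0,0],
    [0,0,0.04,0,0,0],
  ],
)

```text
time: 8.62
tool_pos: [0.5862, -0.0738, 0.0483]
tool_rot: [-3.14, 0.283, 1.38]
contact_force: [-0.0, -0.2, -2.0]
opening: 0.0429
grip_force: 24.0
```

```bash
python3 - <<'E'
from h import *
np.set_printoptions(precision=4,suppress=True)
s=robot.observe();f=s['contact_force'];print(s['tool_rot'],sd(s['tool_pos']),'force t,y,n',f@t,f@ey,f@n)
E
```

```text
[-3.1401  0.2829  1.3803] [ 0.06   -0.0001  0.0072] force t,y,n 0.33694855697043985 0.0039127672271342066 -1.9624009945684973
```

Not yet touching the deck, so I'm lowering it further and then sliding it down.

Request:
move_arm(
  motion=[
    [0,0,0.01,0,0,0],
    [0,0,0.02,0,0,0],
    [0,0,0.02,0,0,0],
  ],
)

```text
time: 9.0
tool_pos: [0.5863, -0.0742, 0.047]
tool_rot: [-3.141, 0.283, 1.38]
contact_force: [-1.6, 2.8, 4.2]
opening: 0.0431
grip_force: 24.9
```

Request:
move_arm(
  motion=[
    [0.01,0,0,0,0,0],
    [0.02,0,0,0,0,0],
    [0.02,0,0,0,0,0],
  ],
)

```text
time: 9.38
tool_pos: [0.5867, -0.0735, 0.0468]
tool_rot: [-3.141, 0.285, 1.38]
contact_force: [-2.6, -2.1, 6.6]
opening: 0.0431
grip_force: 24.9
```

```bash
python3 - <<'E'
from h import *
np.set_printoptions(precision=4,suppress=True)
s=robot.observe();f=s['contact_force'];print(s['tool_rot'],sd(s['tool_pos']),'force t,y,n',f@t,f@ey,f@n)
E
```

```text
[-3.141   0.2846  1.3801] [ 0.0608 -0.0005  0.0058] force t,y,n -4.2575425988072375 2.204207870048907 5.6945214500347525
```

Request:
move_arm(
  motion=[
    [0.01,0,-0.005,0,0,0],
    [0.02,0,-0.008,0,0,0],
    [0.02,0,-0.008,0,0,0],
  ],
)

```text
time: 9.75
tool_pos: [0.5871, -0.0705, 0.0459]
tool_rot: [-3.14, 0.283, 1.38]
contact_force: [0.6, -1.4, 1.8]
opening: 0.0429
grip_force: 24.4
```

```bash
python3 - <<'E'
from h import *
np.set_printoptions(precision=4,suppress=True)
s=robot.observe();f=s['contact_force'];print(s['tool_rot'],sd(s['tool_pos']),'force t,y,n',f@t,f@ey,f@n)
E
```

```text
[-3.1404  0.2831  1.3804] [ 0.0639 -0.0003  0.0058] force t,y,n -1.7102600063547861 -0.8863574899722185 1.3334467088262711
```

Request:
move_arm(
  motion=[
    [0.005,0,0,0,0,0],
    [0.01,0,0,0,0,0],
    [0.015,0,0,0,0,0],
    [0.015,0,0,0,0,0],
  ],
)

```text
time: 10.25
tool_pos: [0.5871, -0.069, 0.0455]
tool_rot: [-3.14, 0.283, 1.38]
contact_force: [-0.8, -1.5, 2.6]
opening: 0.0428
grip_force: 24.5
```

```bash
python3 - <<'E'
from h import *
np.set_printoptions(precision=4,suppress=True)
s=robot.observe();f=s['contact_force'];print(s['tool_rot'],sd(s['tool_pos']),'force t,y,n',f@t,f@ey,f@n)
E
```

```text
[-3.1399  0.283   1.3803] [ 0.0654 -0.      0.0058] force t,y,n -2.2407040214874097 0.4689202655448088 2.0095659373318786
```

Request:
move_arm(
  motion=[
    [0.005,0,0,0,0,0],
    [0.01,0,0,0,0,0],
    [0.015,0,0,0,0,0],
    [0.015,0,0,0,0,0],
  ],
)

```text
time: 10.75
tool_pos: [0.5873, -0.0676, 0.0451]
tool_rot: [-3.14, 0.283, 1.38]
contact_force: [-0.7, -0.4, 3.1]
opening: 0.0429
grip_force: 24.6
```

```bash
python3 - <<'E'
from h import *
np.set_printoptions(precision=4,suppress=True)
s=robot.observe();f=s['contact_force'];print(s['tool_rot'],sd(s['tool_pos']),'force t,y,n',f@t,f@ey,f@n)
d=cam('wrist'); save(d,'pics/w3.png'); P=cloud(d);S=sd(P)
for c in range(200,320,15):
  pass
k=np.isfinite(S).all(-1)&(abs(S[...,1])<.06)&(S[...,0]>.09)&(S[...,0]<.16)
for a,b in((-.06,-.03),(-.015,.015),(.03,.06)):
    q=S[k&(S[...,1]>a)&(S[...,1]<b)&(S[...,2]>.012)&(S[...,2]<.03)]; print(a,len(q),np.percentile(q,[2,98],0) if len(q) else'')
q=S[k&(abs(S[...,1])<.012)&(S[...,2]>.04)]; print('former end',len(q),np.percentile(q[:,0],[95,99]) if len(q) else '')
E
```

```text
[-3.1398  0.283   1.3803] [0.0669 0.     0.0058] force t,y,n -1.323205900344159 0.6401453300208129 2.8581520111149987
-0.06 1358 [[ 0.1227 -0.0593  0.0182]
 [ 0.1401 -0.0306  0.0236]]
-0.015 1609 [[ 0.1208 -0.0144  0.0146]
 [ 0.1399  0.0144  0.0283]]
0.03 1348 [[0.1225 0.0307 0.0182]
 [0.14   0.0592 0.0235]]
former end 10420 [0.1171 0.1211]
```

View pics/w3.png

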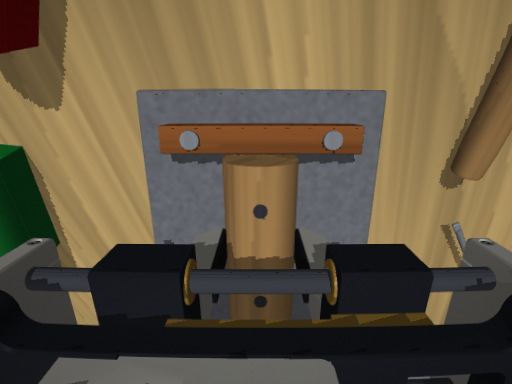

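The wrist view shows the former's end at row 156, a few mm short of the ledge at row 153. I'll keep sliding.

Request:
move_arm(
  motion=[
    [0.005,0,0,0,0,0],
    [0.01,0,0,0,0,0],
    [0.015,0,0,0,0,0],
    [0.015,0,0,0,0,0],
  ],
)

```text
time: 11.3
tool_pos: [0.5875, -0.0667, 0.0448]
tool_rot: [-3.14, 0.284, 1.38]
contact_force: [-0.5, -5.2, 5.3]
opening: 0.0428
grip_force: 24.7
```

Request:
move_arm(
  motion=[
    [0.005,0,0,0,0,0],
    [0.01,0,0,0,0,0],
    [0.01,0,0,0,0,0],
  ],
)

```text
time: 11.68
tool_pos: [0.5875, -0.0667, 0.0448]
tool_rot: [-3.139, 0.285, 1.38]
contact_force: [-2.4, -7.2, 6.0]
opening: 0.043
grip_force: 24.7
```

```bash
python3 - <<'E'
from h import *
np.set_printoptions(precision=4,suppress=True)
s=robot.observe();f=s['contact_force'];print(s['tool_rot'],sd(s['tool_pos']),'force t,y,n',f@t,f@ey,f@n)
E
```

```text
[-3.1394  0.2852  1.3802] [0.0679 0.0001 0.0058] force t,y,n -8.883940940233739 0.9352236338504101 3.6733863543292804
```

Request:
move_arm(
  motion=[
    [-0.015,0,0,0,0,0],
    [-0.015,0,0,0,0,0],
  ],
)

```text
time: 11.92
tool_pos: [0.5875, -0.0667, 0.0448]
tool_rot: [-3.14, 0.283, 1.38]
contact_force: [-1.1, -1.7, 5.8]
opening: 0.0429
grip_force: 24.7
```

Request:
move_arm(
  motion=[
    [0,0,0,0,0,0],
    [0,0,0,0,0,0],
    [0,0,0,0,0,0],
    [0,0,0,0,0,0],
    [0,0,0,0,0,0],
  ],
  fingers=0.6,
)

```text
time: 12.55
tool_pos: [0.5875, -0.0666, 0.0446]
tool_rot: [-3.14, 0.283, 1.38]
contact_force: [0.2, 0.3, -1.2]
opening: 0.0733
grip_force: 0.0
```

Request:
move_arm(
  motion=[
    [0,0,-0.3,0,0,0],
    [0,0,-0.6,0,0,0],
    [0,0,-1,0,0,0],
    [0,0,-1,0,0,0],
  ],
)

```text
time: 13.05
tool_pos: [0.5951, -0.0386, 0.1441]
tool_rot: [3.136, 0.282, 1.379]
contact_force: [1.2, -0.3, -0.1]
opening: 0.0732
grip_force: 0.0
```

Request:
move_arm(
  motion=[
    [0,0,-0.3,0,0.03,0],
    [0,0,-0.6,0,0.06,0],
    [0,0,-1,0,0.09,0],
    [0,0,-1,0,0.09,0],
    [0,0,-1,0,0.09,0],
  ],
)

```text
time: 13.68
tool_pos: [0.5978, -0.0122, 0.2354]
tool_rot: [-3.138, 0.001, 1.379]
contact_force: [-0.3, 0.2, -0.2]
opening: 0.0737
grip_force: 0.0
```

```bash
python3 - <<'E'
from h import *
np.set_printoptions(precision=4,suppress=True)
s=robot.observe();f=s['contact_force'];print(s['tool_pos'],s['tool_rot'],f)
for c in('wrist','scene'):
    d=cam(c); P=cloud(d);S=sd(P);save(d,f'pics/{c}4.png')
    k=np.isfinite(S).all(-1)&(abs(S[...,1])<.06)&(S[...,0]>-.03)&(S[...,0]<.16)
    q=S[k&(abs(S[...,1])>.032)&(S[...,0]>.1)&(S[...,2]>.012)&(S[...,2]<.03)]; print(c,'cleat',len(q),np.percentile(q,[2,98],0) if len(q) else '')
    q=S[k&(abs(S[...,1])<.04)&(S[...,2]>.035)&(S[...,2]<.06)&(S[...,0]<.13)]; print('former',len(q),np.percentile(q,[1,99],0), cv2.minAreaRect(q[:,:2].astype(np.float32)*1000))
    W=st(P); k=np.isfinite(W).all(-1)&(abs(W[...,1])<.05)&(W[...,0]>-.2)&(W[...,0]<.0)&(W[...,2]>.235)&(W[...,2]<.28)
    q=W[k]; print('knob',len(q),(np.percentile(q,[1,50,99],0)) if len(q) else '')
    if c=='scene': b=d['image'][170:330,90:340]; cv2.imwrite('pics/c4.png',cv2.resize(b,(750,480))[...,::-1])
E
```

```text
[ 0.5978 -0.0122  0.2354] [-3.1376  0.0011  1.3792] [-0.3021  0.155  -0.2017]
wrist cleat 497 [[ 0.1215 -0.0589  0.013 ]
 [ 0.1382  0.0586  0.0237]]
former 2740 [[ 0.0138 -0.0228  0.0372]
 [ 0.1216  0.0207  0.0552]] ((67.64073944091797, -1.0697860717773438), (109.93649291992188, 43.72991943359375), 0.09010385721921921)
knob 0 
scene cleat 135 [[ 0.1171 -0.0589  0.0127]
 [ 0.1366  0.0577  0.0253]]
former 665 [[ 0.0079 -0.0216  0.0358]
 [ 0.1173  0.0186  0.0569]] ((63.08454132080078, -1.9976882934570312), (44.969425201416016, 111.93065643310547), 88.67932891845703)
knob 218 [[-0.1381 -0.0184  0.2382]
 [-0.1213 -0.0068  0.2535]
 [-0.1046  0.0126  0.2613]]
```

View pics/c4.png

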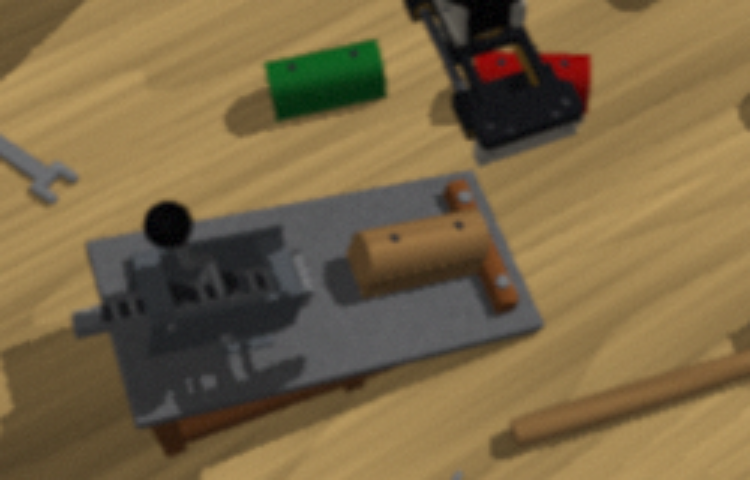

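The scene view shows the former on the deck, its end against the ledge at (485,240), with the lever leaning uphill and its knob at (168,224). Now to the knob.

Request:
move_arm(
  motion=[
    [0,0,-0.5,0,0,0],
    [0,0,-1,0,0,0],
    [-0.5,0,-1,0,0,0],
    [-1,0,-1,0,0,0],
    [-1,0,-1,0,0,0],
  ],
)

```text
time: 14.4
tool_pos: [0.5789, -0.1128, 0.3352]
tool_rot: [-3.137, 0.001, 1.376]
contact_force: [0.2, 0.5, 0.4]
opening: 0.0737
grip_force: 0.0
```

Request:
move_arm(
  motion=[
    [-0.5,0,-0.3,0,0,0],
    [-1,0,-0.6,0,0,0],
    [-1,0,-0.6,0,0,0],
  ],
)

```text
time: 14.78
tool_pos: [0.561, -0.2106, 0.3976]
tool_rot: [3.141, 0.001, 1.376]
contact_force: [0.4, 0.3, -0.4]
opening: 0.0739
grip_force: 0.0
```

Request:
move_arm(
  motion=[
    [-0.3,0,0,0,0,0],
    [-0.45,0,0,0,0,0],
    [-0.45,0,0,0,0,0],
    [-0.45,0,0,0,0,0],
  ],
)

```text
time: 15.28
tool_pos: [0.5526, -0.2513, 0.3966]
tool_rot: [-3.139, -0.0, 1.381]
contact_force: [0.6, -0.7, 0.6]
opening: 0.0735
grip_force: 0.0
```

```bash
cat > knob.py <<'E'
from h import *
import sys
np.set_printoptions(precision=4,suppress=True)
s=robot.observe();f=s['contact_force'];print(s['tool_pos'],s['tool_rot'],f)
d=cam('wrist'); P=cloud(d);W=st(P);save(d,sys.argv[1])
hsv=cv2.cvtColor(d['image'],cv2.COLOR_RGB2HSV)
k=np.isfinite(W).all(-1)&(abs(W[...,1])<.05)&(W[...,0]>-.22)&(W[...,0]<.03)&(W[...,2]>.215)&(W[...,2]<.29)
nl,lab,stt,_=cv2.connectedComponentsWithStats(k.astype(np.uint8)); i=1+stt[1:,4].argmax(); print(stt[i])
m=(lab==i).astype(np.uint8); e=cv2.erode(m,np.ones((3,3))); q=P[e>0]
A=np.c_[2*q,np.ones(len(q))]; x=np.linalg.lstsq(A,(q**2).sum(1),rcond=None)[0]
print('fit',x[:3],'r',np.sqrt(x[3]+x[:3]@x[:3]),'stand',st(x[:3]),'zmax',np.percentile(q[:,2],99.5))
c=cv2.minEnclosingCircle(np.argwhere(m)[:,::-1].astype(np.float32)); 
zc=np.percentile(q[:,2],99.5)-.018; p=plane(d,[c[0]],zc)[0]; print('circle',c,p,'stand',st(p))
print('dist in tool',R.from_euler('xyz',s['tool_rot']).inv().apply(p-s['tool_pos'])/.1)
E
python3 knob.py pics/w5.png
```

```text
[ 0.5526 -0.2513  0.3966] [-3.1394 -0.0004  1.3809] [ 0.5721 -0.6624  0.574 ]
[247 160  28  27 590]
fit [ 0.5541 -0.2487  0.2422] r 0.016971071390048983 stand [-0.1182 -0.0018  0.2422] zmax 0.259539904410233
circle ((260.45892333984375, 172.9275360107422), 13.93397331237793) [ 0.554  -0.2486  0.2415] stand [-0.1182 -0.0018  0.2415]
dist in tool [0.0279 0.0124 1.5508]
```

View pics/w5.png

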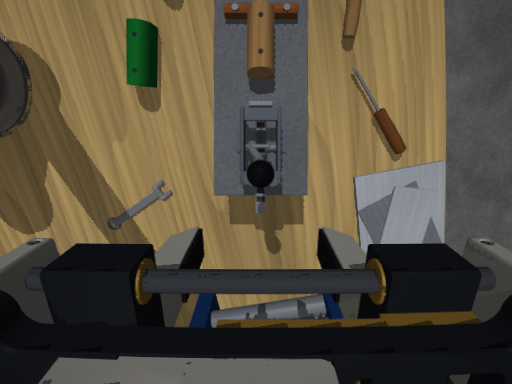

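The wrist view shows the knob at (260,173), which puts it at (0.554,-0.249,0.242). I'm going down and gripping it.

Request:
move_arm(
  motion=[
    [0.03,0.012,0.5,0,0,0],
    [0.03,0.012,1,0,0,0],
    [0.03,0.012,1,0,0,0],
  ],
)

```text
time: 15.7
tool_pos: [0.5521, -0.2477, 0.2931]
tool_rot: [-3.131, -0.003, 1.381]
contact_force: [-0.6, 0.0, 0.1]
opening: 0.0739
grip_force: 0.0
```

Request:
move_arm(
  motion=[
    [0,0,0.3,0,0,0],
    [0,0,0.6,0,0,0],
    [0,0,0.73,0,0,0],
    [0,0,0.73,0,0,0],
    [0,0,0.73,0,0,0],
  ],
)

```text
time: 16.32
tool_pos: [0.5546, -0.2502, 0.2259]
tool_rot: [3.14, 0.001, 1.38]
contact_force: [0.1, -0.1, 0.1]
opening: 0.0736
grip_force: 0.0
```

Request:
move_arm(
  motion=[
    [0,0,0,0,0,0],
    [0,0,0,0,0,0],
    [0,0,0,0,0,0],
    [0,0,0,0,0,0],
    [0,0,0,0,0,0],
    [0,0,0,0,0,0],
  ],
  fingers=-1,
  newtons=50,
)

```text
time: 17.08
tool_pos: [0.5527, -0.2496, 0.2242]
tool_rot: [-3.138, 0.0, 1.38]
contact_force: [-7.6, 0.9, 18.4]
opening: 0.0178
grip_force: 22.1
```

Request:
move_arm(
  motion=[
    [-0.01,0,0,0,0,0],
    [-0.02,0,0,0,0,0],
    [-0.03,0,0,0,0,0],
    [-0.03,0,0,0,0,0],
  ],
)

```text
time: 17.58
tool_pos: [0.5533, -0.254, 0.2278]
tool_rot: [3.139, 0.004, 1.379]
contact_force: [-6.4, -0.4, 16.4]
opening: 0.0002
grip_force: 9.0
```

```bash
cat > f.py <<'E'
from h import *
np.set_printoptions(precision=4,suppress=True)
s=robot.observe();f=s['contact_force'];print(s['time'],'tcp st',st(s['tool_pos']),s['tool_rot'],'F',f@ex,f@ey,f@ez,s['opening'])
E
python3 f.py
```

```text
17.575 tcp st [-0.1236 -0.0021  0.2278] [3.1387 0.0038 1.3793] F -1.6216223245354762 6.216814669417645 16.380882958597496 0.000198564549585643
```

```bash
python3 - <<'E'
from h import *
d=cam('scene');a=d['image'][180:320,90:290]; w=cam('wrist')['image'][150:384,100:420]
o=np.zeros((600,700,3),np.uint8);o[:300,:428]=cv2.resize(a,(428,300));o[300:,:410]=cv2.resize(w,(410,300));cv2.imwrite('pics/c6.png',o[...,::-1])
E
```

View pics/c6.png

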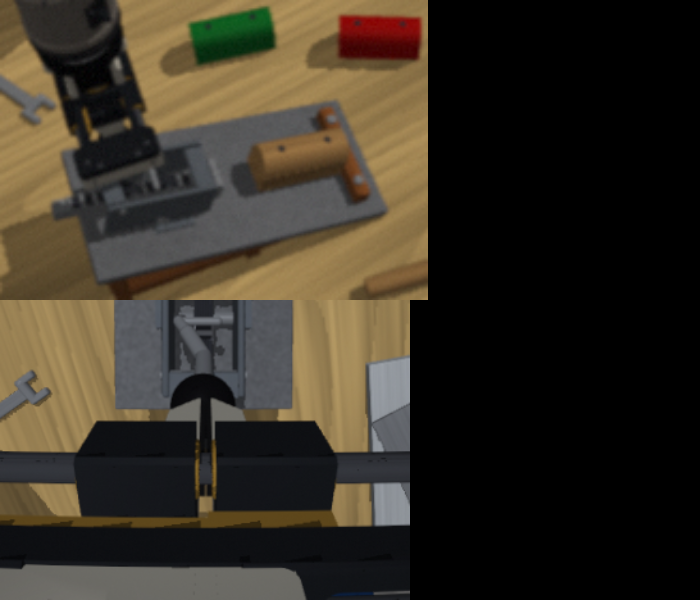

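The fingers closed just uphill of the knob and the ball slipped out forward (knob at (205,395) in the lower crop). I'll re-grip with the jaws closing along the stroke, so the ball can't escape.

Request:
move_arm(
  motion=[
    [0,0,-0.3,0,0,0],
    [0,0,-0.6,0,0,0],
    [0,0,-1,0,0,0],
    [0,0,-1,0,0,0],
  ],
  fingers=1,
)

```text
time: 18.18
tool_pos: [0.5544, -0.2533, 0.3275]
tool_rot: [3.137, 0.003, 1.38]
contact_force: [0.9, -0.3, 0.5]
opening: 0.0357
grip_force: 0.0
```

Request:
move_arm(
  motion=[
    [0,0,-0.3,0,0,0.05],
    [0,0,-0.5,0,0,0.1],
    [0,0,-0.5,0,0,0.155],
    [0,0,-0.5,0,0,0.21],
    [0,0,-0.5,0,0,0.265],
    [0,0,-0.5,0,0,0.32],
    [0,0,-0.5,0,0,0.375],
    [0,0,-0.5,0,0,0.43],
    [0,0,-0.5,0,0,0.48],
    [0,0,-0.5,0,0,0.5],
    [0,0,-0.5,0,0,0.5],
    [0,0,-0.5,0,0,0.5],
  ],
)

```text
time: 19.68
tool_pos: [0.5533, -0.2526, 0.3733]
tool_rot: [-3.142, 0.002, -0.19]
contact_force: [-0.0, -0.3, -0.3]
opening: 0.0917
grip_force: 0.0
```

```bash
python3 knob.py pics/w7.png
```

```text
[ 0.5533 -0.2526  0.3733] [-3.1415  0.0025 -0.1896] [-0.007  -0.2651 -0.3191]
[248 164  30  30 686]
fit [ 0.5531 -0.2545  0.2414] r 0.017257616020023014 stand [-0.1241 -0.002   0.2414] zmax 0.2593197569726152
circle ((262.6623229980469, 178.69029235839844), 14.875246047973633) [ 0.5531 -0.2544  0.2413] stand [-0.124  -0.002   0.2413]
dist in tool [0.0046 0.0178 1.3201]
```

Request:
move_arm(
  motion=[
    [0.005,0.02,0.4,0,0,0],
    [0.005,0.02,0.9,0,0,0],
    [0.005,0.02,0.9,0,0,0],
  ],
)

```text
time: 20.1
tool_pos: [0.5513, -0.2535, 0.2798]
tool_rot: [-3.138, 0.011, -0.19]
contact_force: [-0.2, 0.5, -0.6]
opening: 0.0918
grip_force: 0.0
```

Request:
move_arm(
  motion=[
    [0,0,0.3,0,0,0],
    [0,0,0.6,0,0,0],
    [0,0,0.6,0,0,0],
    [0,0,0.6,0,0,0],
  ],
)

```text
time: 20.6
tool_pos: [0.5545, -0.2555, 0.2267]
tool_rot: [3.14, -0.002, -0.191]
contact_force: [0.1, 0.1, 0.9]
opening: 0.0922
grip_force: 0.0
```

Request:
move_arm(
  motion=[
    [0,0,0,0,0,0],
    [0,0,0,0,0,0],
    [0,0,0,0,0,0],
    [0,0,0,0,0,0],
    [0,0,0,0,0,0],
    [0,0,0,0,0,0],
  ],
  fingers=-1,
  newtons=45,
)

```text
time: 21.35
tool_pos: [0.5532, -0.2547, 0.2238]
tool_rot: [3.141, 0.002, -0.191]
contact_force: [0.0, -0.3, -0.1]
opening: 0.0365
grip_force: 0.0
```

```bash
python3 f.py
```

```text
21.35 tcp st [-0.1243 -0.0021  0.2238] [ 3.1414  0.0019 -0.191 ] F -0.28975933552229705 -0.06780621937767094 -0.14866498881230578 0.036548157408022794
```

Request:
move_arm(
  motion=[
    [0,0,0,0,0,0],
    [0,0,0,0,0,0],
    [0,0,0,0,0,0],
  ],
)

```text
time: 21.72
tool_pos: [0.554, -0.2559, 0.2271]
tool_rot: [3.138, -0.003, -0.191]
contact_force: [-2.8, -0.0, 16.8]
opening: 0.0066
grip_force: 10.6
```

```bash
python3 f.py
```

```text
21.725 tcp st [-0.1253 -0.0031  0.2271] [ 3.1384 -0.0032 -0.1912] F -0.5501642472103605 2.794652849042722 16.827916262832435 0.006631440503609438
```

```bash
python3 - <<'E'
from h import *
np.set_printoptions(precision=4,suppress=True)
for c in('wrist','scene','top'):
    d=cam(c);P=cloud(d);W=st(P);hsv=cv2.cvtColor(d['image'],cv2.COLOR_RGB2HSV)
    k=np.isfinite(W).all(-1)&(abs(W[...,1])<.06)&(W[...,0]>-.2)&(W[...,0]<.0)&(W[...,2]>.17)&(W[...,2]<.3)
    # profile along x: max/median by bins
    print(c,k.sum())
    for x in np.arange(-.19,-.03,.01):
        q=W[k&(W[...,0]>x)&(W[...,0]<x+.01)]
        if len(q)>3: print('%.3f'%x,len(q),'y',np.percentile(q[:,1],[5,50,95]),'z',np.percentile(q[:,2],[5,50,95]))
s=robot.observe(); print(s['opening'],s['grip_force'],s['contact_force'])
E
```

```text
wrist 2484
-0.150 86 y [-0.0153 -0.0148 -0.007 ] z [0.2427 0.2747 0.2801]
-0.140 509 y [-0.017  -0.0149 -0.0108] z [0.2418 0.2665 0.2892]
-0.130 977 y [-0.0188 -0.013   0.0061] z [0.2397 0.2575 0.2953]
-0.120 762 y [-0.0171 -0.0145 -0.0051] z [0.1813 0.2625 0.2944]
-0.110 150 y [-0.0153 -0.0147  0.0017] z [0.1731 0.2723 0.28  ]
scene 276
-0.150 21 y [-0.0143 -0.0125 -0.0042] z [0.2422 0.2735 0.2841]
-0.140 61 y [-0.0159 -0.0135 -0.0099] z [0.2389 0.2635 0.2863]
-0.130 98 y [-0.0175 -0.0119  0.002 ] z [0.1878 0.2532 0.2887]
-0.120 89 y [-0.0152 -0.01    0.0001] z [0.1745 0.2462 0.2843]
-0.110 7 y [-0.0138 -0.0126  0.0013] z [0.2424 0.2731 0.2855]
top 78
-0.130 7 y [0.0043 0.0048 0.005 ] z [0.1779 0.1962 0.2068]
-0.120 64 y [-0.0038  0.0035  0.0088] z [0.1721 0.1919 0.2492]
-0.110 7 y [-0.0041  0.0016  0.0074] z [0.191  0.2462 0.2769]
0.0008136098401741391 8.294476512819529 [-2.3332 -0.1449 15.9083]
```

```bash
python3 - <<'E'
from h import *
a=cam('scene')['image'][170:300,90:250]; w=cam('wrist')['image'][150:384,130:400]; t_=cam('top')['image'][110:220,340:450]
o=np.zeros((600,800,3),np.uint8);o[:300,:369]=cv2.resize(a,(369,300),interpolation=2);o[300:,:346]=cv2.resize(w,(346,300));o[:400,400:]=cv2.resize(t_,(400,400),interpolation=2);cv2.imwrite('pics/c8.png',o[...,::-1])
E
```

```text
(no output)
```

View pics/c8.png

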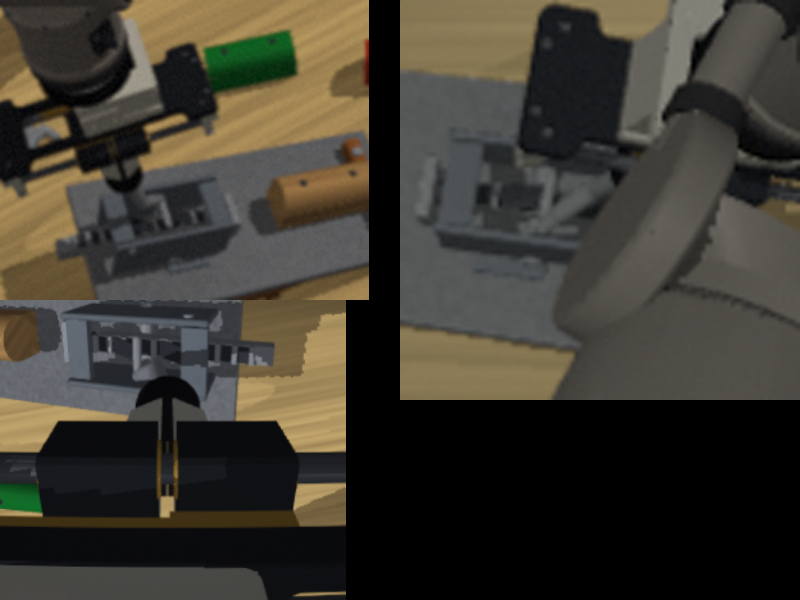

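The crops show the ball at (125,180), directly below the closed fingertips. I'll measure where it is now against the earlier views.

```bash
python3 - <<'E'
from h import *
np.set_printoptions(precision=4,suppress=True,linewidth=150)
P0=np.load('scene0.npy'); d=cam('scene'); P1=cloud(d)
for nm,P,im in(('start',P0,cv2.imread('pics/scene0.png')[...,::-1]),('now',P1,d['image'])):
    W=st(P)*1000
    print(nm); 
    for r in range(232,262,3): print(r,[('%d:%d,%d,%d|%d'%(c,*W[r,c],im[r,c].max())) for c in range(136,160,4)])
d=cam('wrist'); W=st(cloud(d))*1000; im=d['image']
print('wrist')
for r in range(200,262,6): print(r,[('%d:%d,%d,%d|%d'%(c,*W[r,c],im[r,c].max())) for c in range(235,290,8)])
E
```

```text
start
232 ['136:-142,187,3|160', '140:-131,183,3|162', '144:-121,181,0|155', '148:-110,178,-1|157', '152:-100,172,1|157', '156:-89,169,0|155']
235 ['136:-144,177,4|158', '140:-134,175,0|148', '144:-123,171,0|156', '148:-113,169,-3|152', '152:-102,164,-1|153', '156:-92,157,2|143']
238 ['136:-147,168,3|157', '140:-136,163,5|120', '144:-120,8,257|14', '148:-112,5,256|24', '152:-105,151,4|123', '156:-95,150,0|147']
241 ['136:-149,160,0|154', '140:-130,4,256|10', '144:-121,-1,262|14', '148:-113,-2,258|19', '152:-105,-2,252|43', '156:-97,138,4|157']
244 ['136:-151,151,0|143', '140:-131,-3,258|5', '144:-123,-7,259|10', '148:-115,-6,252|11', '152:-107,-7,249|10', '156:-100,80,89|89']
247 ['136:-149,83,101|103', '140:-133,-6,252|5', '144:-125,-10,253|8', '148:-117,-13,252|13', '152:-109,-13,247|16', '156:-102,73,88|89']
250 ['136:-151,76,100|86', '140:-135,-12,249|38', '144:-127,-14,248|11', '148:-119,-17,246|6', '152:-114,67,89|59', '156:-104,33,143|78']
253 ['136:-153,67,101|84', '140:-144,65,98|83', '144:-133,31,152|55', '148:-122,-6,214|43', '152:-114,-4,206|64', '156:-106,27,141|49']
256
[... 2748 characters left out ...]
2,-15,272|76', '283:-137,-15,273|76']
242 ['235:-110,-15,280|76', '243:-114,-15,280|76', '251:-118,-14,278|76', '259:-123,-13,276|10', '267:-127,-14,279|76', '275:-132,-14,279|76', '283:-136,-15,279|76']
248 ['235:-115,-39,331|14', '243:-117,-40,332|14', '251:-120,-40,332|14', '259:-123,-12,282|9', '267:-127,-15,286|57', '275:-128,-40,333|14', '283:-131,-40,333|13']
254 ['235:-115,-40,336|13', '243:-118,-39,335|13', '251:-120,-39,336|13', '259:-123,-13,290|11', '267:-127,-15,293|56', '275:-128,-40,337|13', '283:-131,-39,336|13']
260 ['235:-115,-40,340|13', '243:-118,-40,340|13', '251:-120,-40,340|14', '259:-123,-13,295|23', '267:-126,-38,336|54', '275:-128,-40,340|14', '283:-131,-40,340|14']
```

The depth shows that the real fingertips end about 34 mm above the reported TCP. They sit at z≈0.262 on top of the ball, which also explains the 43 mm opening on the former's rounded part. I'll open and go about 34 mm lower.

Request:
move_arm(
  motion=[
    [0,0,-0.2,0,0,0],
    [0,0,-0.3,0,0,0],
    [0,0,-0.3,0,0,0],
    [0,0,-0.3,0,0,0],
    [0,0,-0.3,0,0,0],
    [0,0,-0.3,0,0,0],
    [0,0,-0.3,0,0,0],
    [0,0,-0.3,0,0,0],
    [0,0,-0.3,0,0,0],
    [0,0,-0.3,0,0,0],
  ],
  fingers=1,
)

```text
time: 23.38
tool_pos: [0.5533, -0.2547, 0.2539]
tool_rot: [3.141, 0.002, -0.191]
contact_force: [-0.4, -0.0, -0.2]
opening: 0.0908
grip_force: 0.0
```

```bash
python3 - <<'E'
from h import *
np.set_printoptions(precision=4,suppress=True,linewidth=150)
s=robot.observe(); print(robot.pinch_z,s['tool_pos'],st(s['tool_pos']),s['opening'])
for c in('scene','wrist'):
    d=cam(c); W=st(cloud(d))
    for nm,a,b in(('back',-.21,-.165),('front',-.085,-.04)):
        k=np.isfinite(W).all(-1)&(W[...,0]>a)&(W[...,0]<b)&(abs(W[...,1])<.025)&(W[...,2]>.21)&(W[...,2]<.33)
        q=W[k]; print(c,nm,len(q),np.percentile(q,[2,50,98],0) if len(q) else '')
E
```

```text
0.0188 [ 0.5533 -0.2547  0.2539] [-0.1243 -0.0022  0.2539] 0.09077890833243218
scene back 76 [[-0.1875 -0.0138  0.286 ]
 [-0.176  -0.012   0.3044]
 [-0.1717  0.0039  0.3263]]
scene front 59 [[-0.0793 -0.0141  0.2897]
 [-0.0738 -0.012   0.3053]
 [-0.0627  0.0012  0.3289]]
wrist back 1757 [[-0.1855 -0.0146  0.2863]
 [-0.1725 -0.0137  0.3104]
 [-0.1685  0.0046  0.3292]]
wrist front 1750 [[-0.0776 -0.0145  0.2862]
 [-0.0735 -0.0135  0.3105]
 [-0.0605  0.0047  0.3293]]
```

Confirmed: the fingertips are at z 0.286 with the TCP reading 0.254. I'm lowering 63 mm and gripping.

Request:
move_arm(
  motion=[
    [0,0,0.3,0,0,0],
    [0,0,0.55,0,0,0],
    [0,0,0.63,0,0,0],
    [0,0,0.63,0,0,0],
  ],
)

```text
time: 23.98
tool_pos: [0.5532, -0.2548, 0.191]
tool_rot: [3.141, 0.002, -0.191]
contact_force: [0.4, -0.0, 0.5]
opening: 0.0919
grip_force: 0.0
```

Request:
move_arm(
  motion=[
    [0,0,0,0,0,0],
    [0,0,0,0,0,0],
    [0,0,0,0,0,0],
    [0,0,0,0,0,0],
    [0,0,0,0,0,0],
    [0,0,0,0,0,0],
    [0,0,0,0,0,0],
    [0,0,0,0,0,0],
  ],
  fingers=-1,
  newtons=45,
)

```text
time: 24.98
tool_pos: [0.5531, -0.255, 0.191]
tool_rot: [3.141, 0.002, -0.191]
contact_force: [0.6, -1.0, 1.4]
opening: 0.0343
grip_force: 45.0
```

```bash
python3 f.py
```

```text
24.975 tcp st [-0.1245 -0.0021  0.191 ] [ 3.1409  0.0016 -0.191 ] F -0.8446819154568117 -0.730148203737566 1.36325466578326 0.03432347727029782
```

Request:
move_arm(
  motion=[
    [0,0.01,0,0,0,0],
    [0,0.02,0,0,0,0],
    [0,0.03,0,0,0,0],
    [0,0.03,0,0,0,0],
  ],
)

```text
time: 25.48
tool_pos: [0.5527, -0.2569, 0.1907]
tool_rot: [-3.14, 0.002, -0.191]
contact_force: [1.8, 3.4, 0.2]
opening: 0.0336
grip_force: 45.0
```

```bash
python3 f.py
```

```text
25.475 tcp st [-0.1266 -0.0021  0.1907] [-3.1404  0.002  -0.1908] F 3.656449644168122 -1.1105491044478402 0.21722983100353221 0.03355671296716592
```

Request:
move_arm(
  motion=[
    [0,0.01,0,0,0,0],
    [0,0.02,0,0,0,0],
    [0,0.03,0,0,0,0],
    [0,0.03,0,0,0,0],
  ],
)

```text
time: 25.98
tool_pos: [0.5523, -0.2589, 0.1904]
tool_rot: [-3.138, 0.002, -0.191]
contact_force: [2.5, 6.8, -0.5]
opening: 0.034
grip_force: 45.0
```

```bash
python3 f.py
```

```text
25.975 tcp st [-0.1286 -0.0021  0.1904] [-3.1384  0.0023 -0.1907] F 7.1491431182522245 -1.1130381333686457 -0.4742235824438302 0.03402460091493992
```

Gripped at 45 N and pressed against the uphill stop. First forward stroke, along the arc.

Request:
move_arm(
  motion=[
    [0,-0.06,0,0,0,0],
    [0,-0.21,-0.04,0,0,0],
    [0,-0.36,-0.063,0,0,0],
    [0,-0.52,-0.072,0,0,0],
    [0,-0.66,-0.065,0,0,0],
    [0,-0.81,-0.043,0,0,0],
    [0,-0.89,-0.025,0,0,0],
    [0,-0.94,-0.012,0,0,0],
    [0,-0.94,-0.012,0,0,0],
    [0,-0.94,-0.012,0,0,0],
  ],
)

```text
time: 27.22
tool_pos: [0.5652, -0.1939, 0.1918]
tool_rot: [3.101, 0.001, -0.201]
contact_force: [-16.4, -80.3, -12.3]
opening: 0.0347
grip_force: 45.0
```

```bash
python3 f.py
```

```text
27.225 tcp st [-0.0623 -0.0023  0.1918] [ 3.1008  0.0008 -0.2012] F -82.00153880573657 0.7988824848016816 -12.2934611271296 0.03474149461324111
```

Hard stop with 82 N, so I'm backing off at once.

Request:
move_arm(
  motion=[
    [0,0.15,0,0,0,0],
    [0,0.28,0,0,0,0],
    [0,0.28,0,0,0,0],
  ],
)

```text
time: 27.6
tool_pos: [0.5644, -0.1979, 0.1929]
tool_rot: [3.139, 0.0, -0.193]
contact_force: [-0.9, -3.4, 2.2]
opening: 0.0342
grip_force: 45.0
```

```bash
python3 f.py; python3 - <<'E'
from h import *
np.set_printoptions(precision=4,suppress=True,linewidth=150)
d=cam('scene'); P=cloud(d); S=sd(P); W=st(P)
k=np.isfinite(S).all(-1)&(S[...,2]>.012)&(abs(S[...,1])<.018)&(S[...,2]<.03)&(S[...,0]>-.056)&(S[...,0]<-.005)
q=S[k]; print('pad front', np.sort(q[:,0])[-15:])
# stem/ball
hsv=cv2.cvtColor(d['image'],cv2.COLOR_RGB2HSV)
for z0 in np.arange(.12,.27,.015):
    k=np.isfinite(W).all(-1)&(abs(W[...,1])<.02)&(W[...,0]>-.2)&(W[...,0]<-.01)&(W[...,2]>z0)&(W[...,2]<z0+.015)
    q=W[k]
    if len(q): print('%.3f'%z0,len(q),np.percentile(q[:,0],[5,50,95]),np.percentile(q[:,1],[5,50,95]))
E
```

```text
27.6 tcp st [-0.0664 -0.0023  0.1929] [ 3.1387  0.0002 -0.1931] F -3.5030780392826406 0.2465627094102624 2.2019167969584625 0.03424770594903534
pad front [-0.0306 -0.0306 -0.0306 -0.0306 -0.0305 -0.0305 -0.0305 -0.0305 -0.0301 -0.03   -0.0299 -0.0296 -0.0289 -0.0286 -0.0238]
0.120 303 [-0.1848 -0.0813 -0.0415] [-0.0161 -0.0033  0.0173]
0.135 146 [-0.1955 -0.1753 -0.085 ] [-0.0072 -0.0004  0.0088]
0.150 121 [-0.1574 -0.1462 -0.138 ] [-0.0176  0.0016  0.0175]
0.165 32 [-0.1566 -0.1519 -0.0827] [-0.0176 -0.0051  0.0144]
0.180 21 [-0.0884 -0.0836 -0.0771] [-0.0069 -0.004   0.0012]
0.195 17 [-0.0838 -0.0795 -0.073 ] [-0.0062 -0.0047  0.0006]
0.210 7 [-0.0799 -0.0768 -0.0563] [-0.0101 -0.0056 -0.003 ]
0.225 63 [-0.095  -0.0679 -0.0409] [-0.017  -0.0126 -0.0085]
0.240 168 [-0.0933 -0.0667 -0.0423] [-0.0164 -0.0105  0.0098]
0.255 9 [-0.0781 -0.0488 -0.0458] [-0.0128 -0.011  -0.0027]
0.270 7 [-0.0844 -0.0483 -0.0472] [-0.0067 -0.0008  0.0014]
```

The pad advanced one tooth, from -45 to -30.5 mm. The downhill stop is at TCP x≈-0.066, so the lever started near mid-swing and the uphill stop should be at about -0.158. Back stroke.

Request:
move_arm(
  motion=[
    [0,0.1,0.02,0,0,0],
    [0,0.25,0,0,0,0],
    [0,0.4,-0.02,0,0,0],
    [0,0.55,-0.02,0,0,0],
    [0,0.7,-0.005,0,0,0],
    [0,0.82,0.02,0,0,0],
    [0,0.9,0.04,0,0,0],
    [0,0.9,0.04,0,0,0],
    [0,0.9,0.04,0,0,0],
  ],
)

```text
time: 28.78
tool_pos: [0.5475, -0.2813, 0.1878]
tool_rot: [-3.138, 0.004, -0.189]
contact_force: [-1.7, 5.4, 3.5]
opening: 0.0343
grip_force: 45.0
```

```bash
python3 f.py
```

```text
28.775 tcp st [-0.1515 -0.0017  0.1878] [-3.1379  0.0035 -0.1894] F 4.976080003812088 2.6774764465313408 3.5140203754015635 0.034285402558033334
```

Request:
move_arm(
  motion=[
    [0,-0.1,-0.02,0,0,0],
    [0,-0.25,-0.05,0,0,0],
    [0,-0.4,-0.06,0,0,0],
    [0,-0.55,-0.055,0,0,0],
    [0,-0.7,-0.035,0,0,0],
    [0,-0.8,-0.015,0,0,0],
    [0,-0.87,0,0,0,0],
    [0,-0.87,0,0,0,0],
    [0,-0.87,0,0,0,0],
  ],
)

```text
time: 29.9
tool_pos: [0.5665, -0.2015, 0.1912]
tool_rot: [3.134, -0.007, -0.19]
contact_force: [1.9, -6.0, 10.5]
opening: 0.0343
grip_force: 45.0
```

```bash
cat >> f.py <<'E'
d=cam('scene'); S=sd(cloud(d))
k=np.isfinite(S).all(-1)&(S[...,2]>.012)&(abs(S[...,1])<.018)&(S[...,2]<.028)&(S[...,0]>-.056)&(S[...,0]<.02)
q=np.sort(S[k][:,0]); print('pad/former s', q[::max(1,len(q)//12)])
E
python3 f.py
```

```text
29.9 tcp st [-0.0695 -0.005   0.1912] [ 3.1341 -0.0072 -0.1898] F -5.555077729469793 -3.0373071982986524 10.464038862308744 0.03425324057109241
pad/former s [-0.0454 -0.0358 -0.034  -0.0307 -0.0271 -0.0232 -0.0204 -0.0196 -0.0191
  0.0073  0.0079  0.0086  0.0096]
```

Request:
move_arm(
  motion=[
    [0,0.1,-0.05,0,0,0],
    [0,0.25,-0.075,0,0,0],
    [0,0.4,-0.08,0,0,0],
    [0,0.55,-0.07,0,0,0],
    [0,0.7,-0.045,0,0,0],
    [0,0.82,-0.015,0,0,0],
    [0,0.89,0,0,0,0],
    [0,0.89,0,0,0,0],
  ],
)

```text
time: 30.95
tool_pos: [0.5479, -0.2832, 0.1885]
tool_rot: [-3.138, 0.001, -0.19]
contact_force: [-0.0, 6.6, 4.7]
opening: 0.0342
grip_force: 45.0
```

Request:
move_arm(
  motion=[
    [0,-0.1,-0.03,0,0,0],
    [0,-0.25,-0.065,0,0,0],
    [0,-0.4,-0.08,0,0,0],
    [0,-0.55,-0.08,0,0,0],
    [0,-0.7,-0.065,0,0,0],
    [0,-0.82,-0.045,0,0,0],
    [0,-0.89,-0.03,0,0,0],
    [0,-0.89,-0.03,0,0,0],
    [0,-0.89,-0.03,0,0,0],
  ],
)

```text
time: 32.08
tool_pos: [0.5665, -0.2013, 0.1939]
tool_rot: [3.134, -0.007, -0.19]
contact_force: [2.1, -6.2, 7.8]
opening: 0.034
grip_force: 45.0
```

```bash
python3 f.py
```

```text
32.075 tcp st [-0.0693 -0.005   0.1939] [ 3.1343 -0.007  -0.19  ] F -5.643715426441557 -3.2555527466504706 7.77172240032025 0.03402590950316006
pad/former s [-0.0465 -0.0378 -0.0329 -0.0242 -0.0192 -0.0156 -0.0119 -0.0081 -0.0057
 -0.0048 -0.0015  0.0082  0.0089]
```

Request:
move_arm(
  motion=[
    [0,0.1,-0.02,0,0,0],
    [0,0.25,-0.045,0,0,0],
    [0,0.4,-0.05,0,0,0],
    [0,0.55,-0.04,0,0,0],
    [0,0.7,-0.015,0,0,0],
    [0,0.82,0.015,0,0,0],
    [0,0.89,0.03,0,0,0],
    [0,0.89,0.03,0,0,0],
  ],
)

```text
time: 33.12
tool_pos: [0.5479, -0.2832, 0.1889]
tool_rot: [-3.138, 0.001, -0.19]
contact_force: [-0.4, 7.3, 5.7]
opening: 0.0341
grip_force: 45.0
```

Request:
move_arm(
  motion=[
    [0,-0.1,-0.03,0,0,0],
    [0,-0.25,-0.065,0,0,0],
    [0,-0.4,-0.08,0,0,0],
    [0,-0.55,-0.08,0,0,0],
    [0,-0.7,-0.065,0,0,0],
    [0,-0.82,-0.045,0,0,0],
    [0,-0.89,-0.03,0,0,0],
    [0,-0.89,-0.03,0,0,0],
    [0,-0.89,-0.03,0,0,0],
  ],
)

```text
time: 34.25
tool_pos: [0.5663, -0.2021, 0.1949]
tool_rot: [3.133, -0.008, -0.19]
contact_force: [1.2, -8.3, 14.2]
opening: 0.034
grip_force: 45.0
```

```bash
python3 f.py
```

```text
34.25 tcp st [-0.0701 -0.005   0.1949] [ 3.1329 -0.0078 -0.1904] F -7.899898349793587 -2.7422423047454747 14.166677659223371 0.03396046548979953
pad/former s [-0.046  -0.0379 -0.0346 -0.032  -0.0263 -0.0239 -0.0196 -0.0133 -0.0077
 -0.0035 -0.0004  0.0003  0.0014]
```

Stroke 4 is about 4 N harder tangentially than the free strokes (first contact, still too loose). One more full stroke.

Request:
move_arm(
  motion=[
    [0,0.1,-0.02,0,0,0],
    [0,0.25,-0.045,0,0,0],
    [0,0.4,-0.05,0,0,0],
    [0,0.55,-0.04,0,0,0],
    [0,0.7,-0.015,0,0,0],
    [0,0.82,0.015,0,0,0],
    [0,0.89,0.03,0,0,0],
    [0,0.89,0.03,0,0,0],
  ],
)

```text
time: 35.3
tool_pos: [0.548, -0.2832, 0.189]
tool_rot: [-3.138, 0.001, -0.19]
contact_force: [-0.7, 7.5, 6.6]
opening: 0.034
grip_force: 45.0
```

Request:
move_arm(
  motion=[
    [0,-0.1,-0.03,0,0,0],
    [0,-0.25,-0.065,0,0,0],
    [0,-0.4,-0.08,0,0,0],
    [0,-0.55,-0.08,0,0,0],
    [0,-0.7,-0.065,0,0,0],
    [0,-0.82,-0.045,0,0,0],
    [0,-0.9,-0.03,0,0,0],
    [0,-0.91,-0.03,0,0,0],
    [0,-0.91,-0.03,0,0,0],
  ],
)

```text
time: 36.42
tool_pos: [0.5666, -0.2028, 0.1958]
tool_rot: [3.128, -0.01, -0.191]
contact_force: [-1.2, -15.3, 15.3]
opening: 0.0342
grip_force: 45.0
```

```bash
python3 f.py
```

```text
36.425 tcp st [-0.0707 -0.0054  0.1958] [ 3.1283 -0.0096 -0.1913] F -15.25714806201598 -1.7361492798064677 15.321425708718245 0.03415839118096814
pad/former s [-0.0457 -0.0377 -0.0349 -0.0298 -0.0251 -0.0223 -0.0185 -0.0127 -0.0103
 -0.0051 -0.      0.0009  0.0098]
```

Stroke 5 ends at about 15.3 N against 5.6 N free, roughly +10 N, so the grip is firm. I'll nudge 2 mm to make sure the tooth seats, bring the lever back, and let go.

Request:
move_arm(
  motion=[
    [0,-0.01,0,0,0,0],
    [0,-0.02,0,0,0,0],
    [0,-0.02,0,0,0,0],
  ],
)

```text
time: 36.85
tool_pos: [0.5668, -0.2016, 0.1957]
tool_rot: [3.127, -0.01, -0.192]
contact_force: [-0.7, -18.1, 14.3]
opening: 0.0343
grip_force: 45.0
```

Request:
move_arm(
  motion=[
    [0,0.1,-0.02,0,0,0],
    [0,0.25,-0.045,0,0,0],
    [0,0.4,-0.05,0,0,0],
    [0,0.55,-0.04,0,0,0],
    [0,0.7,-0.015,0,0,0],
    [0,0.82,0.015,0,0,0],
    [0,0.9,0.03,0,0,0],
    [0,0.9,0.03,0,0,0],
  ],
)

```text
time: 37.85
tool_pos: [0.5491, -0.2812, 0.1888]
tool_rot: [-3.139, -0.001, -0.191]
contact_force: [3.8, 3.9, 4.5]
opening: 0.0338
grip_force: 45.0
```

```bash
python3 f.py
```

```text
37.85 tcp st [-0.151  -0.0032  0.1888] [-3.1392 -0.0007 -0.1907] F 4.544651523986866 -2.996106104831892 4.533519237918757 0.033849962046645275
pad/former s [-0.0462 -0.039  -0.0362 -0.0295 -0.027  -0.0235 -0.0181 -0.0143 -0.0109
 -0.0054 -0.0006  0.0005  0.0014]
```

Request:
move_arm(
  motion=[
    [0,0,0,0,0,0],
    [0,0,0,0,0,0],
    [0,0,0,0,0,0],
    [0,0,0,0,0,0],
    [0,0,0,0,0,0],
    [0,0,0,0,0,0],
  ],
  fingers=1,
)

```text
time: 38.65
tool_pos: [0.5476, -0.2833, 0.1881]
tool_rot: [3.141, 0.002, -0.191]
contact_force: [-0.6, 0.5, 0.1]
opening: 0.0889
grip_force: 0.0
```

Request:
move_arm(
  motion=[
    [0,0,-0.3,0,0,0],
    [0,0,-0.6,0,0,0],
    [0,0,-1,0,0,0],
    [0,0,-1,0,0,0],
  ],
)

```text
time: 39.15
tool_pos: [0.549, -0.284, 0.2919]
tool_rot: [3.138, -0.005, -0.191]
contact_force: [-0.9, -0.7, -0.3]
opening: 0.0919
grip_force: 0.0
```

Request:
move_arm(
  motion=[
    [-0.4,0,-0.2,0,0,0],
    [-1,0,-0.2,0,0,0],
    [-1,0,-0.2,0,0,0],
    [-1,0,-0.2,0,0,0],
  ],
)

```text
time: 39.65
tool_pos: [0.45, -0.2644, 0.3082]
tool_rot: [3.141, 0.001, -0.191]
contact_force: [-0.5, 0.1, 0.3]
opening: 0.092
grip_force: 0.0
```

```bash
python3 f.py; python3 - <<'E'
from h import *
np.set_printoptions(precision=4,suppress=True,linewidth=150)
d=cam('scene'); d2=cam('top')
for nm,P in(('s0',np.load('scene0.npy')),('s1',cloud(d)),('t0',np.load('top0.npy')),('t1',cloud(d2))):
    S=sd(P); k=np.isfinite(S).all(-1)&(S[...,0]<-.18)&(S[...,0]>-.32)&(abs(S[...,1])<.012)&(S[...,2]>.01)&(S[...,2]<.05)
    q=np.sort(S[k][:,0]); print(nm,'rack tail',len(q),q[:4],q[-3:])
    k=np.isfinite(S).all(-1)&(abs(S[...,1])<.04)&(S[...,2]>.036)&(S[...,2]<.06)&(S[...,0]<.135)&(S[...,0]>-.02)
    if k.sum()>50: q=S[k]; print(' former',cv2.minAreaRect(q[:,:2].astype(np.float32)*1000))
    q=P[...,:][np.isfinite(P).all(-1)]; q=q[(np.linalg.norm(q[:,:2]-[.429,.3586],axis=1)<.06)&(q[:,2]>.012)]
    if len(q): print(' dolly',cv2.minEnclosingCircle(q[:,:2].astype(np.float32)*1000))
E
```

```text
39.65 tcp st [-0.1535  0.0973  0.3082] [ 3.1412  0.001  -0.1914] F 0.029354593889438296 0.49371484599812376 0.347202863092258 0.09201014901346485
pad/former s [-0.0458 -0.0388 -0.0341 -0.0301 -0.0267 -0.0248 -0.0193 -0.0147 -0.0115
 -0.0076 -0.0013  0.0006  0.0014]
s0 rack tail 214 [-0.2294 -0.2292 -0.229  -0.229 ] [-0.1803 -0.1802 -0.1802]
 dolly ((430.3326721191406, 358.1712341308594), 29.661602020263672)
s1 rack tail 0 [] []
 former ((63.73698425292969, -1.0310420989990234), (42.95362091064453, 113.71411895751953), 89.2909927368164)
 dolly ((431.6531982421875, 356.5294494628906), 31.00724983215332)
t0 rack tail 202 [-0.2285 -0.2282 -0.2279 -0.2278] [-0.1804 -0.1804 -0.1801]
 dolly ((429.3370056152344, 360.03741455078125), 28.82581329345703)
t1 rack tail 0 [] []
 former ((64.48949432373047, -0.16993331909179688), (110.92845916748047, 44.227664947509766), 0.055879998952150345)
 dolly ((429.48150634765625, 359.5400085449219), 28.9901123046875)
```

The strokes and the end force agree with about 20 N on the pad. The former is against the ledge, the dolly hasn't moved, and the hand is clear, so I'm handing in.

```bash
python3 -c "
from cell import robot; print(robot.hand_in())"
```

```text
the job is handed in; nothing more can be done
None
```

The job is handed in (no verdict was returned): the former lies against the ledge, clamped after five strokes. The last stroke ended about 10 N harder than the free ones, the dolly is where it stood, and the hand is clear. One mishap: the first stroke overran the downhill stop and pressed on it with about 82 N, under the 120 N wrist limit, before I backed off.

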